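Load the turbidity meter

ROBOT

A 6-joint arm with a two-finger parallel gripper is mounted at the origin on the work surface. World frame = base frame: x ahead of the robot, y to its left, z up, the work surface at z = 0. Lengths are in m, angles in rad, forces in N, time in s.
With the tool pointing down it reaches from about 0.375 to 0.975 m from the base axis. Payload 3.8 kg.
Tool frame: the origin (TCP) lies midway between the tips of the shut fingers; the grasp point (between the pads) lies 19 mm behind it; z points along the fingers, y is the line along which they close (so a half turn about z gives the same grasp; the last joint's range is limited). The gripper opens to 85 mm and grips with 20 to 120 N. Pads are 22 mm wide; open, the fingers measure 114 mm over their backs; the gripper's body (76 mm by 85 mm) begins 54 mm behind the grasp point. The pads swing forward as they close: fully open they stand 13 mm farther back than shut.
Start: joints at [1.227, 0.264, 1.604, -0, 1.274, -0.037], TCP at [0.204, 0.643, 0.231] pointing down, gripper open.
Joint ranges: [-2.63, 2.63], [-0.94, 2.18], [0.31, 2.57], [-1.31, 4.45], [0, 2.66], [-2.55, 2.55]. Speed limits (rad/s): [2.57, 2.57, 3.14, 3.14, 3.14, 3.14].

INTERFACE

Orientations are given as [roll, pitch, yaw] about the fixed x, y, z axes, in that order (R = Rz(yaw) Ry(pitch) Rx(roll)).
In Python, from workcell import arm gives the robot as it stands.
- The arm moves only by the tool carry_out, never from a script. Its argument "commands" is a list of rows, each a list of 7 numbers: the finger opening in m, from 0 to 0.0854, then the shift along the tool's x, y, z in m, then the turn, a rotation vector about the tool's x, y, z in rad. In form: [[fingers, x, y, z, rx, ry, rz], ...]. A call has 1 to 12 rows; each row is the pose to reach, as a shift and turn from the pose commanded when the call began, along the tool's axes at that moment; what a row does not reach only later rows make up. A row lasts 1/8 s, in which the tool goes at most 62.5 mm and 10.7 degrees, less where a joint would pass 70% of its speed; a pose out of reach is approached as far as the arm can. A call with a gripper value outside its range is refused whole. The fingers move at their own pace and stop on an object; the grip force is fixed at half the most. Time passes only in rows, so rows that repeat a pose let the fingers close. It gives the time, the measured TCP pose, the force, the opening and the grip force at its end, in the units of the state.
- arm.observe(): the state, without advancing time (a new reading comes with each control period).
- arm.snapshot(name): name is "scene" or "side" or "wrist"; returns a dict with "frame" (384x512x3 uint8, red, green, blue), "camera_matrix" (3x3 intrinsics, pixels), "world_to_cam" (4x4, takes a point from world to camera coordinates); the wrist camera has in their place "hand_eye" (4x4, takes a point from camera to tool coordinates, whose origin is the TCP and whose axes are the flange's). Camera axes: x right, y down, z forward; pixel columns grow to the right and rows downward; lengths in m; the calibration is good to about 2 mm. A picture is of the moment at which its call begins: read the wrist's pose just before it. There is no depth.
- arm.finish_job(): hands the job in; it is judged then, once.
Trained networks look in the newest picture that a camera, given by its name, has taken for a name from the list of things; names that differ only in an ending like _2 or _b are one class to them, and where a whole thing is asked for, a point or a joint stands for the part that bears it (a point fixed in the world has none). Each returns a list of dicts, best first, with "conf" (0 to 1); they miss things now and then, are a little off and sometimes report something else, mostly with a low value. They report only what shows in the picture. A call takes as long as a camera call. They do not tell look-alikes from the thing itself.
- arm.look_for(camera, label): "extent" ([left, top, width, height] in pixels, round what is visible of it).
The state is a dict: "time": time; "qpos": joint angles; "qd": joint speeds; "effort": joint torques, N m; "eef_pos": TCP position; "eef_rot": TCP orientation; "contact_force": force on the tool from outside, world axes, zero at the start; "wrist_torque": the same for the moment, N m; "grip_width": finger opening in m; "grip_force": force on a finger pad.
Only numpy, scipy, OpenCV 4.12 (cv2) and the standard library are available. Lean on these libraries where they do the work, as an engineer would, in place of code of your own. Each camera call takes 0.05 s, during which the arm holds its last target. There are 200 camera calls.

TASK

Press the thumb latch of the turbidity meter so that its lid springs open, take the taller of the two capped glass cells from the two-hole rack and push it down into the meter's well until it sits fully home, then push the lid down until it snaps shut and stays shut. Use a light hand, feeling for the stops and never leaning hard on the meter or forcing the glass, and leave the shorter cell, the beaker and the vial tray where they are.

Things in the scene. Friction and masses are not known exactly. Their poses are not given: they have to be found in the camera images.
- meter: White bench meter, 225 mm long (x) by 130 mm wide (y), fixed to the bench. Origin on the bench surface; the body spans x -130 (front, towards the robot) to +95 mm (back), y -65 to +65 mm. Front half: console with display, top 63 mm high. Rear half (x above 0): deck, top 75 mm high, with the well at x = 36 mm under a black lid. Push no part of it, latch and lid included, with over 25 N.
- well (a point): Centre of the mouth of the round cell well, on the deck (75 mm high), under the lid. Bore 26.5 mm, 32 mm deep, flat floor, mouth chamfered 2 mm. A sprung steel ball in its back (+x) wall, 11 mm down, stands 2 mm into the bore and grips the cell: it does not drop in by its own weight but needs 2 to 8 N of steady push over the last 24 mm, to the floor.
- latch (a joint): Thumb latch: a grey ribbed button on a rocker in front of the lid. 0 rad at rest, grows as the button is pressed, stop at 0.19 (the button's middle 8 mm down). It frees the lid between 0.08 and 0.16 (3 to 7 mm down), takes 3 to 8 N, and springs back. A closing lid also pushes it to about 0.12; it snaps back to 0 when the lid has caught.
- button_top (a point): Middle of the top of the latch button, 79 mm above the bench at rest, at x = -47 mm of the meter; press straight down. Its face is 27 mm (x) by 36 mm (y). The lid's front wall is 39 mm behind this point; the lid, once freed, swings up within 105 mm of its hinge.
- lid (a joint): Lid angle: 0 rad latched shut, 1.75 fully open (hinged at the back, leaning 10 degrees past upright, away from the robot); sprung open unless latched. Closing, its catch pushes the hook aside from 0.06 rad (7 N), then a rubber seal must be squeezed: the push near the front edge rises to 8 to 14 N until, a little below 0 (0.5 to 1 mm past shut), the hook clicks under. Hard stop at -0.022.
- lid_hinge (a point): Middle of the lid's hinge axis, which runs along the meter's y, at x = 88 mm of the meter, 75 mm above the bench.
- lid_front (a point): The place to push: a point on the flat outer top face of the lid, mid-width, 16 mm behind its front edge; shut, it is 80 mm in front of the hinge and 42 mm above it (117 mm above the bench). z is the face's outward normal, x points to the hinge. The lid is a hollow box 96 (x) by 80 (y) by 42 mm high with 5 mm walls; a fully seated cell clears its inside by 5 mm.
- sample_center (a point): Centre (half-way up) of the taller cell: glass 25 mm in diameter up to 46 mm from its foot, then a white ribbed cap 26 mm in diameter, 18 mm tall; 64 mm overall, 45 g; z along its axis. It stands in one hole of the rack; grasp it by the cap (middle 23 mm above this point). Fully home in the well, this point is level with the deck. Never push it on the meter with over 25 N.
- rack: Blue plastic rack, 125 x 62 x 22 mm, fixed to the bench; origin at the middle of its underside. Two holes of 27 mm, 12 mm deep (floor 10 mm above the bench), at x = -30 and +30 mm of its frame; one holds the taller cell, the other the shorter.
- standard: The shorter cell, 40 mm overall, with a wider flat white cap (31 mm in diameter, 10 mm tall); origin at its foot. Leave it in the rack.
- beaker: Empty glass beaker, 60 mm in diameter, 75 mm tall, origin at its foot. Leave it alone.
- vial_tray: Black tray of small amber vials with white caps, 105 x 48 mm, 41 mm tall over the caps, origin at its underside. Leave it alone.
Not all that is in view belongs to the job. What is shaped like the part that bears sample_center but orange or yellow is not meant.

How it is judged:
By the outcome, as a careful person would: the job done as asked, in the order asked, and still so for the second after the job is handed in, with the robot touching nothing.
It also fails if it takes over 72 s, if anything falls off the work surface, if the arm or the gripper's body presses on something with over 40 N, if the wrist force passes 120 N, or if a joint passes its speed limit or range.

## Working session

There is one attempt and no reset: what is moved stays moved. The work goes in short steps, Python scripts to look and compute and a tool call to move; the robot and the scene stay as the last step left them, time stands still between calls to the robot, and variables do not carry over. Pictures are saved under pics/ and viewed, at most 10 in all, crops included, and the job is handed in when it is done.

Besides the shell and the picture viewer there is one more tool, called after "Emit:" by a JSON object that holds its "method" and its "body", one argument or row to a line. carry_out: Moves the arm, as the interface text tells. Its arguments: {"type":"object","properties":{"commands":{"type":"array"}},"required":["commands"]}

```bash
mkdir -p pics
cat > h.py <<'E'
import numpy as np, cv2
from scipy.spatial.transform import Rotation as R
from workcell import arm
def snap(c):
    s=arm.observe(); d=arm.snapshot(c)
    K=np.array(d["camera_matrix"])
    if c=="wrist":
        T=np.eye(4);T[:3,:3]=R.from_euler('xyz',s["eef_rot"]).as_matrix();T[:3,3]=s["eef_pos"]
        W=np.linalg.inv(T@np.array(d["hand_eye"]))
    else: W=np.array(d["world_to_cam"])
    return d["frame"],K,W
def back(K,W,uv,z):
    r=W[:3,:3].T@np.linalg.inv(K)@np.array([uv[0],uv[1],1.]); o=-W[:3,:3].T@W[:3,3]
    return o+r*(z-o[2])/r[2]
def proj(K,W,p):
    q=K@(W[:3,:3]@np.array(p)+W[:3,3]); return q[:2]/q[2]
def save(n,f): cv2.imwrite("pics/"+n,f[:,:,::-1])
E
python3 - <<'E'
from h import *
a=[]
for c in("scene","side"):
    f,K,W=snap(c);a.append(f)
    print(c,"cam at",(-W[:3,:3].T@W[:3,3]).round(3))
    for l in("meter","latch","lid","sample_center","rack","standard","beaker","vial_tray"):
        print(l,[(np.round(d["extent"]).tolist(),round(d["conf"],2)) for d in arm.look_for(c,l)[:3]])
save("a.png",a[0]);save("b.png",a[1])
s=arm.observe();print(s)
E
```

```text
scene cam at [ 1.081 -0.103  0.671]
meter [([306.0, 119.0, 78.0, 101.0], 0.77), ([320.0, 137.0, 51.0, 55.0], 0.42)]
latch [([335.0, 137.0, 21.0, 2.0], 0.41)]
lid [([320.0, 136.0, 51.0, 56.0], 0.58)]
sample_center [([229.0, 213.0, 21.0, 36.0], 0.9), ([175.0, 204.0, 14.0, 31.0], 0.85), ([158.0, 250.0, 24.0, 32.0], 0.56)]
rack [([151.0, 192.0, 55.0, 65.0], 0.65)]
standard [([162.0, 192.0, 17.0, 19.0], 0.86), ([251.0, 152.0, 28.0, 54.0], 0.73)]
beaker [([275.0, 244.0, 38.0, 49.0], 0.93)]
vial_tray [([250.0, 155.0, 28.0, 51.0], 0.82)]
side cam at [0.291 0.319 0.589]
meter [([164.0, 232.0, 151.0, 152.0], 0.61)]
latch [([233.0, 298.0, 28.0, 32.0], 0.91), ([178.0, 233.0, 74.0, 76.0], 0.32), ([266.0, 234.0, 59.0, 52.0], 0.3)]
lid [([177.0, 229.0, 74.0, 81.0], 0.55), ([230.0, 298.0, 33.0, 33.0], 0.36)]
sample_center [([244.0, 156.0, 11.0, 30.0], 0.76), ([287.0, 165.0, 12.0, 22.0], 0.7), ([251.0, 183.0, 10.0, 29.0], 0.61)]
rack [([276.0, 169.0, 60.0, 41.0], 0.62)]
standard [([315.0, 176.0, 12.0, 20.0], 0.66), ([182.0, 176.0, 33.0, 41.0], 0.62)]
beaker [([184.0, 177.0, 29.0, 41.0], 0.57), ([179.0, 229.0, 77.0, 81.0], 0.45), ([164.0, 232.0, 153.0, 151.0], 0.36)]
vial_tray [([266.0, 232.0, 60.0, 54.0], 0.76)]
{'time': 0.9, 'qpos': array([ 1.22711978e+00,  2.63898215e-01,  1.60395724e+00, -1.72593672e-05,
        1.27372203e+00, -3.69394913e-02]), 'qd': array([ 0.00170297,  0.00049407,  0.00063914, -0.00024252,  0.00083898,
       -0.00157466]), 'effort': array([-5.91437811e-05, -5.15043247e+01, -3.67728031e+01, -3.11149206e-04,
        7.14523958e-04, -1.67706770e-05]), 'eef_pos': array([0.20385166, 0.64349175, 0.23130406]), 'eef_rot': array([3.14157811e+00, 1.70521510e-05, 2.83486065e+00]), 'contact_force': array([-0.12327568,  0.68776514, -0.33513781]), 'wrist_torque': array([ 0.01823263,  0.04215235, -0.03165549]), 'grip_force': 0.0, 'grip_width': 0.0856199204496118}
```

Run:
```python
import cv2,numpy as np
a=cv2.imread("pics/a.png")[90:310,130:400];b=cv2.imread("pics/b.png")[140:384,150:350]
cv2.imwrite("pics/ab.png",np.hstack([cv2.resize(a,(440,359),interpolation=2),np.zeros((359,5,3),np.uint8),cv2.resize(b,(294,359),interpolation=2)]))
```

```text
(no output)
```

View pics/ab.png

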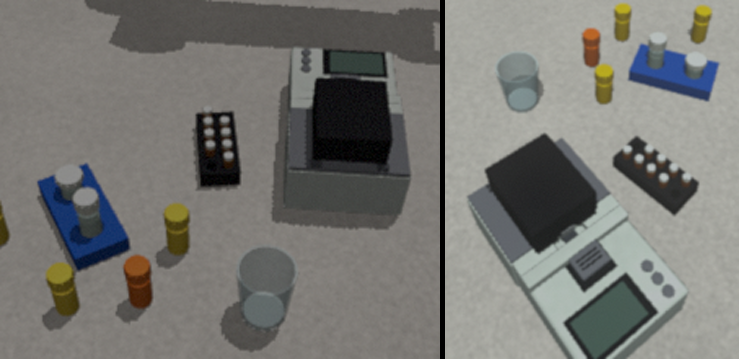

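View pics/b.png

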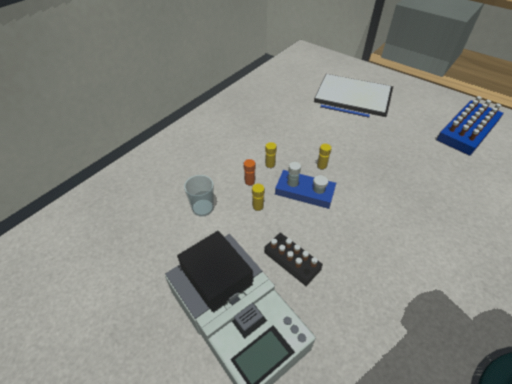

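Side view: the meter is at lower centre, with its button at about (249,318), lid over (178–252, 232–306) and display at (262,355). The rack is at (306,188); the tall clear cell with the white cap is at (294,167) and the short one at (320,183). The yellow and orange cells stand outside the rack.

Run:
```python
from h import *
f,K,W=snap("side")
for n,uv,z in [("button",(249,317),.079),("lidL",(178,263),.117),("lidback",(217,233),.117),("lidright",(252,270),.117),("lidfront",(212,306),.105),("tallcap",(294,166),.074),("short",(320,181),.05),("beaker",(200,184),.075),("tray",(293,256),.04)]:
    print(n,back(K,W,uv,z).round(3))
f,K,W=snap("scene")
for n,uv,z in [("lid frontR",(320,142),.117),("lidfL",(368,138),.117),("lidbL",(371,165),.117),("lidbR",(320,164),.117),("bodyback L",(377,174),.075),("bodybackR",(307,170),.075),("tallcap",(183,210),.074),("short",(171,194),.05)]:
    print(n,back(K,W,uv,z).round(3))
```

```text
button [0.422 0.165 0.079]
lidL [0.551 0.178 0.117]
lidback [0.542 0.1   0.117]
lidright [0.454 0.117 0.117]
lidfront [0.468 0.193 0.105]
tallcap [ 0.551 -0.149  0.074]
short [ 0.494 -0.167  0.05 ]
beaker [0.672 0.012 0.075]
tray [0.44  0.016 0.04 ]
lid frontR [0.472 0.104 0.117]
lidfL [0.475 0.194 0.117]
lidbL [0.545 0.176 0.117]
lidbR [0.528 0.09  0.117]
bodyback L [0.528 0.201 0.075]
bodybackR [0.498 0.078 0.075]
tallcap [ 0.558 -0.152  0.074]
short [ 0.494 -0.174  0.05 ]
```

```bash
cat >> h.py <<'E'
def to(p,yaw=None):
    s=arm.observe();M=R.from_euler('xyz',s["eef_rot"])
    d=M.inv().apply(np.array(p)-s["eef_pos"])
    T=M if yaw is None else R.from_euler('xyz',[np.pi,0,yaw])
    print("pos",s["eef_pos"].round(4),"rot",s["eef_rot"].round(3),"F",s["contact_force"].round(1),"t",s["time"],"| shift",d.round(4),"turn",(M.inv()*T).as_rotvec().round(3))
E
python3 - <<'E'
from h import *
to([.42,.165,.27],np.pi-.15)
print(np.array(arm.snapshot("wrist")["hand_eye"]).round(3))
E
```

```text
pos [0.2039 0.6435 0.2313] rot [ 3.142 -0.     2.835] F [ 0.1 -0.7 -0.5] t 1.0 | shift [-0.3506 -0.3909 -0.0387] turn [ 0.    -0.    -0.157]
[[ 0.    -0.953 -0.302  0.077]
 [ 1.     0.    -0.     0.001]
 [ 0.001 -0.302  0.953 -0.142]
 [ 0.     0.     0.     1.   ]]
```

Emit:
{"method": "carry_out", "body": {
  "commands": [
    [0,-0.035,-0.04,-0.04,0,0,0],
    [0,-0.07,-0.08,-0.04,0,0,-0.02],
    [0,-0.105,-0.12,-0.04,0,0,-0.05],
    [0,-0.14,-0.16,-0.04,0,0,-0.08],
    [0,-0.175,-0.2,-0.04,0,0,-0.1],
    [0,-0.21,-0.24,-0.04,0,0,-0.12],
    [0,-0.245,-0.28,-0.04,0,0,-0.14],
    [0,-0.28,-0.32,-0.04,0,0,-0.157],
    [0,-0.315,-0.355,-0.04,0,0,-0.157],
    [0,-0.35,-0.39,-0.04,0,0,-0.157],
    [0,-0.35,-0.39,-0.04,0,0,-0.157],
    [0,-0.35,-0.39,-0.04,0,0,-0.157]
  ]
}}

```text
time: 2.55
eef_pos: [0.4196, 0.1661, 0.2714]
eef_rot: [3.141, -0.0, 2.991]
contact_force: [-0.4, -0.5, 0.1]
grip_width: -0.0001
grip_force: 0.0
```

Run:
```python
from h import *
f,K,W=snap("wrist");save("w1.png",f);np.savez("w1.npz",K=K,W=W);to([.42,.165,.27])
for l in("latch","lid","meter"): print(l,[(np.round(d["extent"]).tolist(),round(d["conf"],2)) for d in arm.look_for("wrist",l)[:2]])
```

```text
pos [0.4194 0.1666 0.2713] rot [ 3.141 -0.     2.992] F [-0.2  0.1  0.2] t 2.6 | shift [-0.0009 -0.0015  0.0013] turn [0. 0. 0.]
latch [([239.0, 160.0, 36.0, 46.0], 0.56)]
lid [([208.0, 204.0, 82.0, 90.0], 0.82), ([110.0, 154.0, 54.0, 82.0], 0.16)]
meter [([192.0, 88.0, 131.0, 201.0], 0.7)]
```

View pics/w1.png

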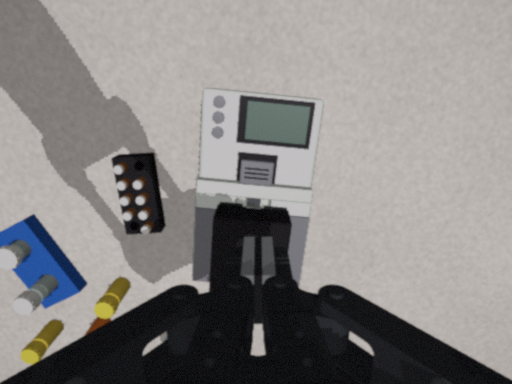

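Wrist view: console front edge (204,89)–(321,99), button about (257,173), console rear corners (198,180) and (311,188), lid just beyond it.

Run:
```python
from h import *
d=np.load("w1.npz");K,W=d["K"],d["W"]
A,B=back(K,W,(204,89),.063),back(K,W,(322,99),.063)
print(A,B,np.linalg.norm(A-B)); e=(B-A)[:2]
print("button",back(K,W,(257,173),.079)); 
y=e/np.linalg.norm(e); print("sign",y)
for (l,r) in [((200,180),(311,188))]:
    a,b=back(K,W,l,.075),back(K,W,r,.075);print(a,b,np.linalg.norm(a-b))
# meter y axis left(+y): 
if y[1]<0:y=-y
m=np.arctan2(-y[0],y[1]);x=np.array([y[1],-y[0]])
o=(A+B)[:2]/2+.130*x
print("yaw",m,"origin",o)
for n,p in dict(button=-.047,well=.036,hinge=.088,lidf=.008).items(): print(n,(o+p*x).round(4))
print(proj(K,W,[*(o-.047*x),.079]),proj(K,W,[*(o-.0605*x),.079]),proj(K,W,[*(o-.0335*x),.079]))
```

```text
[0.33401971 0.12340151 0.063     ] [0.36243586 0.24392833 0.063     ] 0.12383130670033952
button [0.42731861 0.16500905 0.079     ]
sign [0.22947473 0.97331462]
[0.42676011 0.10197975 0.075     ] [0.45411611 0.22117272 0.075     ] 0.12229192109490036
yaw -0.23153797646370874 origin [0.47475868 0.1538332 ]
button [0.429  0.1646]
well [0.5098 0.1456]
hinge [0.5604 0.1336]
lidf [0.4825 0.152 ]
[256.87853026 174.56436766] [257.89463758 162.29677593] [255.88607796 186.54636939]
```

Run:
```python
from h import *
to([.427,.165,.085],np.pi-.2315)
```

```text
pos [0.4192 0.1671 0.2713] rot [ 3.141 -0.     2.994] F [0.1 0.3 0.2] t 2.75 | shift [-0.008  -0.0009  0.1863] turn [ 0.    -0.     0.084]
```

Emit:
{"method": "carry_out", "body": {
  "commands": [
    [0,-0.008,-0.001,0.05,0,0,0.04],
    [0,-0.008,-0.001,0.1,0,0,0.08],
    [0,-0.008,-0.001,0.15,0,0,0.08],
    [0,-0.008,-0.001,0.178,0,0,0.08],
    [0,-0.008,-0.001,0.186,0,0,0.08],
    [0,-0.008,-0.001,0.186,0,0,0.08]
  ]
}}

```text
time: 3.5
eef_pos: [0.4275, 0.1644, 0.0856]
eef_rot: [3.142, -0.0, 2.913]
contact_force: [0.6, -0.0, 0.2]
grip_width: -0.0001
grip_force: 0.0
```

Emit:
{"method": "carry_out", "body": {
  "commands": [
    [0,0,0,0.002,0,0,0],
    [0,0,0,0.004,0,0,0],
    [0,0,0,0.006,0,0,0],
    [0,0,0,0.0075,0,0,0],
    [0,0,0,0.009,0,0,0],
    [0,0,0,0.009,0,0,0]
  ]
}}

```text
time: 4.25
eef_pos: [0.4277, 0.164, 0.0768]
eef_rot: [3.141, 0.0, 2.912]
contact_force: [-1.3, -0.8, 3.9]
grip_width: 0.0001
grip_force: 1.7
```

Contact; continue gently.

Emit:
{"method": "carry_out", "body": {
  "commands": [
    [0,0,0,0.001,0,0,0],
    [0,0,0,0.002,0,0,0],
    [0,0,0,0.003,0,0,0],
    [0,0,0,0.003,0,0,0]
  ]
}}

```text
time: 4.75
eef_pos: [0.4276, 0.164, 0.0734]
eef_rot: [3.141, 0.0, 2.912]
contact_force: [-2.3, 1.7, 4.8]
grip_width: 0.0002
grip_force: 2.3
```

Run:
```python
from h import *
f,K,W=snap("side");f2,_,_=snap("scene");save("c.png",np.hstack([cv2.resize(f[180:384,120:350],None,fx=1.7,fy=1.7),cv2.resize(f2[60:264,250:450],None,fx=1.7,fy=1.7)]));to([.427,.165,.085])
```

```text
pos [0.4276 0.164  0.0734] rot [3.141 0.    2.912] F [-1.6  0.8  4.1] t 4.85 | shift [ 0.0008  0.0009 -0.0116] turn [0. 0. 0.]
```

View pics/c.png

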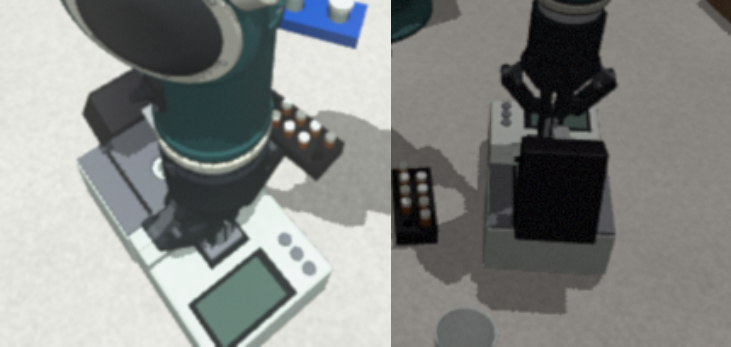

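The lid stands open (scene crop at 560,190; well visible at side crop 160,165). Retreat and go look at the rack.

Run:
```python
from h import *
to([.596,-.135,.25],-2.80)
```

```text
pos [0.4276 0.164  0.0734] rot [3.141 0.    2.912] F [-1.6  0.8  4.1] t 4.85 | shift [-0.2321 -0.2527 -0.1767] turn [ 0.     0.    -0.571]
```

Emit:
{"method": "carry_out", "body": {
  "commands": [
    [0,0,0,-0.06,0,0,0],
    [0,0.0,-0.01,-0.12,0,0,0],
    [0.085,-0.01,-0.06,-0.16,0,0,-0.05],
    [0.085,-0.03,-0.11,-0.18,0,0,-0.15],
    [0.085,-0.06,-0.15,-0.18,0,0,-0.25],
    [0.085,-0.1,-0.19,-0.18,0,0,-0.35],
    [0.085,-0.14,-0.22,-0.18,0,0,-0.45],
    [0.085,-0.18,-0.24,-0.18,0,0,-0.57],
    [0.085,-0.215,-0.253,-0.178,0,0,-0.57],
    [0.085,-0.232,-0.253,-0.177,0,0,-0.57],
    [0.085,-0.232,-0.253,-0.177,0,0,-0.57]
  ]
}}

```text
time: 6.22
eef_pos: [0.5958, -0.1353, 0.2491]
eef_rot: [3.14, -0.002, -2.802]
contact_force: [0.3, 0.4, 0.4]
grip_width: 0.0852
grip_force: 0.0
```

Run:
```python
from h import *
f,K,W=snap("wrist");save("w2.png",f);np.savez("w2.npz",K=K,W=W);to([.554,-.15,.1])
print("pred",proj(K,W,[.554,-.15,.074]))
for l in("sample_center","standard","rack"): print(l,[(np.round(d["extent"]).tolist(),round(d["conf"],2)) for d in arm.look_for("wrist",l)[:4]])
```

```text
pos [ 0.5951 -0.1348  0.2494] rot [ 3.140e+00 -2.000e-03 -2.801e+00] F [0.1 0.1 0.6] t 6.275 | shift [ 0.0436 -0.0008  0.1495] turn [0. 0. 0.]
pred [256.92278047 125.4455116 ]
sample_center [([252.0, 190.0, 27.0, 37.0], 0.93), ([312.0, 158.0, 29.0, 33.0], 0.79), ([190.0, 168.0, 30.0, 35.0], 0.78), ([240.0, 112.0, 26.0, 25.0], 0.74)]
standard [([239.0, 48.0, 32.0, 30.0], 0.92)]
rack [([227.0, 33.0, 59.0, 117.0], 0.98)]
```

View pics/w2.png

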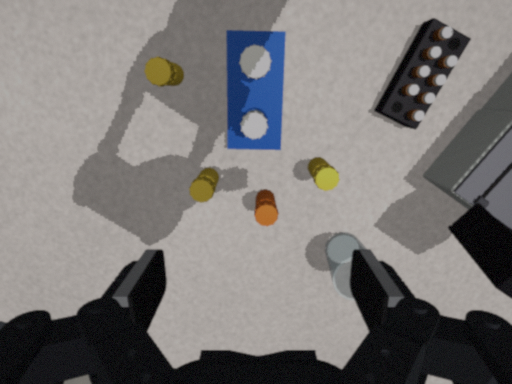

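Wrist view: the tall cell's cap is at (254,125), the short cap at (255,62), and the rack is aligned with the image. Yellow and orange cells are clear of the finger paths.

Run:
```python
from h import *
d=np.load("w2.npz");K,W=d["K"],d["W"]
p=back(K,W,(254,125),.074);q=back(K,W,(255.5,62),.05);print(p,q,np.linalg.norm((p-q)[:2]),np.arctan2(*(p-q)[1::-1]))
c=p.copy();c[2]=.056-.003   # grasp z .069-> mid cap .065; tip 19 below when shut
c[2]=.065-.019+.004
to(c)
```

```text
[ 0.55454654 -0.15282443  0.074     ] [ 0.49849065 -0.1711364   0.05      ] 0.058971097470272335 0.31574460034132684
pos [ 0.5949 -0.1345  0.2504] rot [ 3.141 -0.    -2.801] F [ 0.2 -0.3  0.2] t 6.425 | shift [ 0.0441 -0.0038  0.2004] turn [0. 0. 0.]
```

Emit:
{"method": "carry_out", "body": {
  "commands": [
    [0.085,0.022,-0.002,0.05,0,0,0],
    [0.085,0.044,-0.004,0.1,0,0,0],
    [0.085,0.044,-0.004,0.14,0,0,0],
    [0.085,0.044,-0.004,0.175,0,0,0],
    [0.085,0.044,-0.004,0.195,0,0,0],
    [0.085,0.044,-0.004,0.204,0,0,0],
    [0.06,0.044,-0.004,0.204,0,0,0],
    [0.04,0.044,-0.004,0.204,0,0,0],
    [0.03,0.044,-0.004,0.204,0,0,0],
    [0.02,0.044,-0.004,0.204,0,0,0],
    [0.02,0.044,-0.004,0.204,0,0,0],
    [0.02,0.044,-0.004,0.204,0,0,0]
  ]
}}

```text
time: 7.92
eef_pos: [0.5566, -0.1541, 0.0476]
eef_rot: [-3.14, 0.002, -2.801]
contact_force: [-0.1, 1.2, 6.2]
grip_width: 0.0241
grip_force: 58.6
```

Emit:
{"method": "carry_out", "body": {
  "commands": [
    [0.02,0,0,-0.005,0,0,0],
    [0.02,0,0,-0.015,0,0,0],
    [0.02,0,0,-0.03,0,0,0],
    [0.02,0,0,-0.06,0,0,0],
    [0.02,0,0,-0.1,0,0,0],
    [0.02,0,0,-0.14,0,0,0],
    [0.02,0,0,-0.14,0,0,0]
  ]
}}

```text
time: 8.8
eef_pos: [0.5587, -0.1549, 0.1921]
eef_rot: [-3.136, 0.008, -2.801]
contact_force: [0.1, -0.1, -1.0]
grip_width: 0.0241
grip_force: 58.8
```

Run:
```python
from h import *
s=arm.observe();print(s["grip_width"],s["grip_force"],s["contact_force"])
f,K,W=snap("wrist");f2,K2,W2=snap("scene");save("d.png",np.hstack([f[100:384,100:412],cv2.resize(f2[80:280,120:420],None,fx=1.42,fy=1.42)]))
to([.5098,.1456,.19],np.pi-.2315)
```

```text
0.0240631542962579 58.82832710623916 [ 0.10579837 -0.07872978 -1.02214517]
pos [ 0.5558 -0.1539  0.1873] rot [-3.141e+00  1.000e-03 -2.801e+00] F [-0.7 -0.5 -0.5] t 8.9 | shift [-0.0566  0.2977 -0.0029] turn [-0.001  0.001  0.572]
```

View pics/d.png

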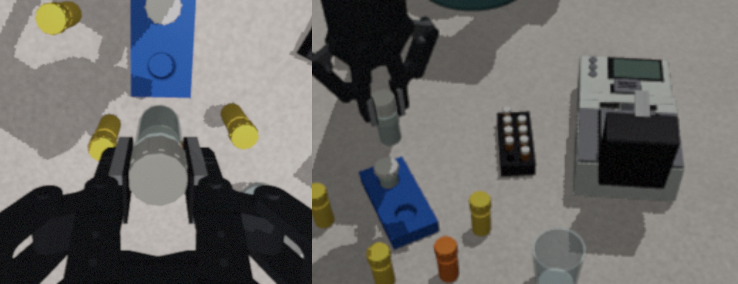

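Held securely and hanging straight: wrist crop shows the cell between the pads, and the rack hole is empty at (160,65). Hover above the well.

Emit:
{"method": "carry_out", "body": {
  "commands": [
    [0.02,0,0.01,-0.04,0,0,0],
    [0.02,-0.0,0.04,-0.08,0,0,0.05],
    [0.02,-0.01,0.08,-0.083,0,0,0.12],
    [0.02,-0.02,0.12,-0.083,0,0,0.2],
    [0.02,-0.03,0.16,-0.083,0,0,0.3],
    [0.02,-0.04,0.2,-0.083,0,0,0.4],
    [0.02,-0.05,0.24,-0.083,0,0,0.5],
    [0.02,-0.055,0.28,-0.083,0,0,0.572],
    [0.02,-0.057,0.298,-0.083,0,0,0.572],
    [0.02,-0.057,0.298,-0.083,0,0,0.572],
    [0.02,-0.057,0.298,-0.083,0,0,0.572]
  ]
}}

```text
time: 10.28
eef_pos: [0.5099, 0.1451, 0.2687]
eef_rot: [-3.14, -0.001, 2.91]
contact_force: [-0.3, -0.6, 0.3]
grip_width: 0.0241
grip_force: 58.9
```

Run:
```python
from h import *
f,K,W=snap("wrist");np.savez("w3.npz",K=K,W=W)
to([.5098,.1456,.12],np.pi-.2315)
print("pred well",proj(K,W,[.5098,.1456,.075]),proj(K,W,[.5098,.1456,.075+.2]))
save("w3.png",cv2.resize(f[60:300,130:390],None,fx=2.4,fy=2.4,interpolation=2))
```

```text
pos [0.5101 0.1449 0.2689] rot [-3.141 -0.     2.909] F [ 0.8 -0.4 -0.2] t 10.325 | shift [0.0004 0.0007 0.1489] turn [-0.001 -0.    -0.001]
pred well [257.71953533 165.55472955] [257.0457593  259.93510762]
```

View pics/w3.png

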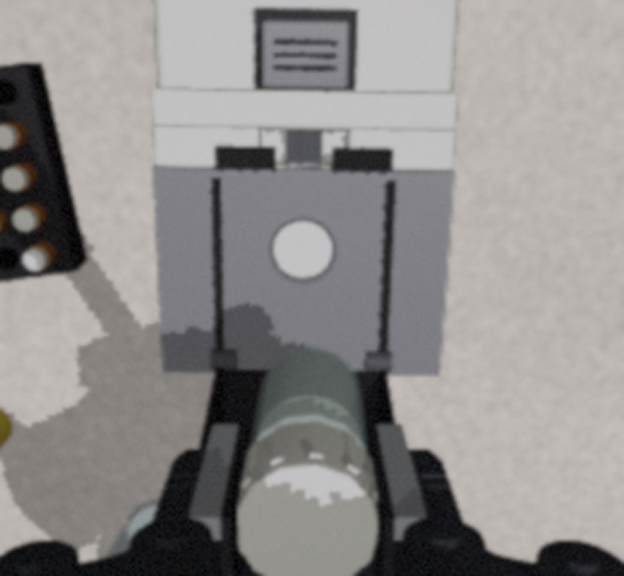

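Well mouth centre is at crop (303,250), full image (256.3,164.2). The cell's foot front rim is at crop (308,347) = (258.3,204.6), and the cap-top centre at crop (308,522).

Run:
```python
from h import *
d=np.load("w3.npz");K,W=d["K"],d["W"];f=cv2.imread("pics/w3.png")
# refine well circle by threshold
g=cv2.cvtColor(f,6)[200:300,250:360];_,b=cv2.threshold(g,0,255,cv2.THRESH_OTSU)
n,l,st,c=cv2.connectedComponentsWithStats(b);i=1+st[1:,4].argmax();print(st[i],c[i])
uv=((c[i]+[250,200]+.5)/2.4+[130,60]-.5)
w=back(K,W,uv,.075);print("well",uv,w)
s=arm.observe();M=R.from_euler('xyz',s["eef_rot"])
to([w[0],w[1],.117],np.pi-.2315)
T=lambda p:proj(K,W,M.apply(p)+s["eef_pos"])
print("foot rim pred",T([.0125,0,.0365]),"sides at foot",T([0,.0125,.0365]),T([0,-.0125,.0365]),"cap top",T([0,0,-.0275]),"capfront bottom", T([.013,0,-.0095]))
print("well 43 check", back(K,W,uv,.043)-w)
```

```text
[  24   22   58   55 2528] [52.3880538  49.03718354]
well [255.70335575 163.47382648] [0.50709259 0.14402466 0.075     ]
pos [0.5101 0.1449 0.2689] rot [-3.141 -0.     2.909] F [ 0.8 -0.4 -0.2] t 10.325 | shift [ 0.0027 -0.0014  0.1519] turn [-0.001 -0.    -0.001]
foot rim pred [256.24389926 205.34545422] sides at foot [277.00106057 224.87537429] [235.51020144 224.83046934] cap top [255.46712243 287.15889231] capfront bottom [255.72534236 239.11552752]
well 43 check [ 0.00687648 -0.00188559 -0.032     ]
```

Emit:
{"method": "carry_out", "body": {
  "commands": [
    [0.02,0.001,-0.001,0.03,0,0,0],
    [0.02,0.0027,-0.0026,0.06,0,0,0],
    [0.02,0.0027,-0.0026,0.09,0,0,0],
    [0.02,0.0027,-0.0026,0.107,0,0,0],
    [0.02,0.0027,-0.0026,0.107,0,0,0],
    [0.02,0.0027,-0.0026,0.107,0,0,0]
  ]
}}

```text
time: 11.08
eef_pos: [0.5078, 0.1441, 0.1636]
eef_rot: [3.141, 0.002, 2.909]
contact_force: [-0.1, 0.4, 0.4]
grip_width: 0.0243
grip_force: 58.9
```

Run:
```python
from h import *
f,K,W=snap("wrist");s=arm.observe();np.savez("w4.npz",K=K,W=W,p=s["eef_pos"],r=s["eef_rot"])
M=R.from_euler('xyz',s["eef_rot"]);T=lambda p:proj(K,W,M.apply(p)+s["eef_pos"]).round(1)
to([.507,.144,.117])
h=s["eef_pos"][2]-.075
print("well under tool pred: ctr",T([0,0,h]),"front rim",T([.01325,0,h]),"L/R",T([0,-.01325,h]),T([0,.01325,h]),"foot rim",T([.0125,0,.0365]))
save("w4.png",cv2.resize(f[80:300,150:370],None,fx=2.6,fy=2.6,interpolation=2))
```

```text
pos [0.508  0.1443 0.1639] rot [3.14e+00 2.00e-03 2.91e+00] F [-0.8  0.5 -0.1] t 11.125 | shift [ 0.001  -0.0005  0.0469] turn [0. 0. 0.]
well under tool pred: ctr [257.  197.1] front rim [257.  180.3] L/R [239.6 197.1] [274.5 197.1] foot rim [256.8 205.3]
```

View pics/w4.png

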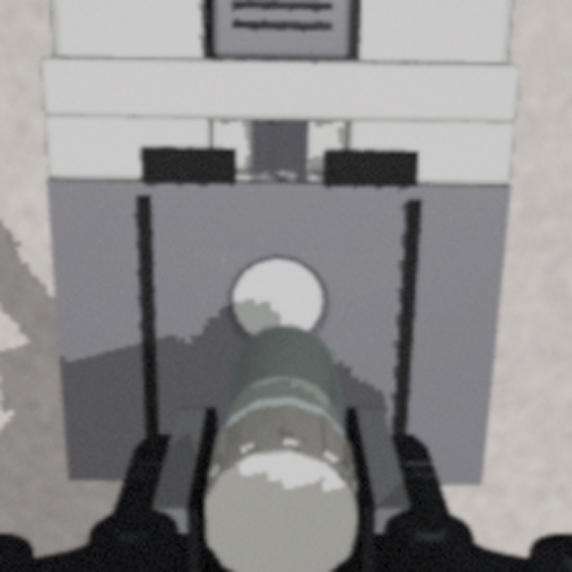

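Well disc is at crop (279,298), with its front rim at row 257; the cell axis is at crop col ~283. Shift about 1.2 mm in −y and 1 mm in +x, then descend slowly, feeling for contact.

Emit:
{"method": "carry_out", "body": {
  "commands": [
    [0.02,0.001,-0.0012,0.02,0,0,0],
    [0.02,0.001,-0.0012,0.04,0,0,0],
    [0.02,0.001,-0.0012,0.048,0,0,0],
    [0.02,0.001,-0.0012,0.051,0,0,0],
    [0.02,0.001,-0.0012,0.053,0,0,0],
    [0.02,0.001,-0.0012,0.055,0,0,0],
    [0.02,0.001,-0.0012,0.055,0,0,0]
  ]
}}

```text
time: 12.0
eef_pos: [0.5072, 0.1433, 0.1087]
eef_rot: [3.14, 0.004, 2.91]
contact_force: [2.3, -1.7, 4.4]
grip_width: 0.0241
grip_force: 59.1
```

Emit:
{"method": "carry_out", "body": {
  "commands": [
    [0.02,-0.0008,-0.0004,0,0,0,0],
    [0.02,-0.0008,-0.0004,0.001,0,0,0],
    [0.02,-0.0008,-0.0004,0.002,0,0,0],
    [0.02,-0.0008,-0.0004,0.002,0,0,0]
  ]
}}

```text
time: 12.5
eef_pos: [0.5066, 0.1427, 0.1053]
eef_rot: [3.141, 0.001, 2.91]
contact_force: [4.3, -0.9, 1.1]
grip_width: 0.0242
grip_force: 59.0
```

Emit:
{"method": "carry_out", "body": {
  "commands": [
    [0.02,-0.0008,-0.0002,0,0,0,0],
    [0.02,-0.0008,-0.0002,0.001,0,0,0],
    [0.02,-0.0008,-0.0002,0.002,0,0,0],
    [0.02,-0.0008,-0.0002,0.002,0,0,0]
  ]
}}

```text
time: 13.0
eef_pos: [0.5069, 0.1424, 0.1032]
eef_rot: [3.141, 0.0, 2.91]
contact_force: [4.7, -1.3, 0.4]
grip_width: 0.0239
grip_force: 58.9
```

Emit:
{"method": "carry_out", "body": {
  "commands": [
    [0.02,-0.0006,0,0,0,0,0],
    [0.02,-0.0012,0,0.001,0,0,0],
    [0.02,-0.0012,0,0.002,0,0,0],
    [0.02,-0.0012,0,0.002,0,0,0]
  ]
}}

```text
time: 13.5
eef_pos: [0.5075, 0.142, 0.1009]
eef_rot: [-3.141, -0.001, 2.91]
contact_force: [2.4, 0.0, -0.1]
grip_width: 0.0244
grip_force: 58.8
```

Emit:
{"method": "carry_out", "body": {
  "commands": [
    [0.02,-0.0005,0,0.001,0,0,0],
    [0.02,-0.0005,0,0.002,0,0,0],
    [0.02,-0.0005,0,0.003,0,0,0],
    [0.02,-0.0005,0,0.004,0,0,0],
    [0.02,-0.0005,0,0.004,0,0,0]
  ]
}}

```text
time: 14.12
eef_pos: [0.5082, 0.1419, 0.097]
eef_rot: [-3.141, -0.001, 2.91]
contact_force: [0.2, 1.1, -0.2]
grip_width: 0.0242
grip_force: 58.9
```

Emit:
{"method": "carry_out", "body": {
  "commands": [
    [0.02,0,0,0.001,0,0,0],
    [0.02,0,0,0.002,0,0,0],
    [0.02,0,0,0.003,0,0,0],
    [0.02,0,0,0.003,0,0,0]
  ]
}}

```text
time: 14.62
eef_pos: [0.5084, 0.1419, 0.0941]
eef_rot: [-3.142, -0.0, 2.91]
contact_force: [1.9, 0.6, 0.0]
grip_width: 0.0239
grip_force: 58.9
```

Run:
```python
from h import *
f,K,W=snap("wrist");g,_,_=snap("side");h,_,_=snap("scene")
save("e.png",np.hstack([cv2.resize(f[80:300,150:370],(360,360),interpolation=2),cv2.resize(g[190:330,140:280],(360,360),interpolation=2)]))
print(arm.observe()["contact_force"])
```

```text
[ 0.18660471  0.74867521 -0.21092539]
```

View pics/e.png

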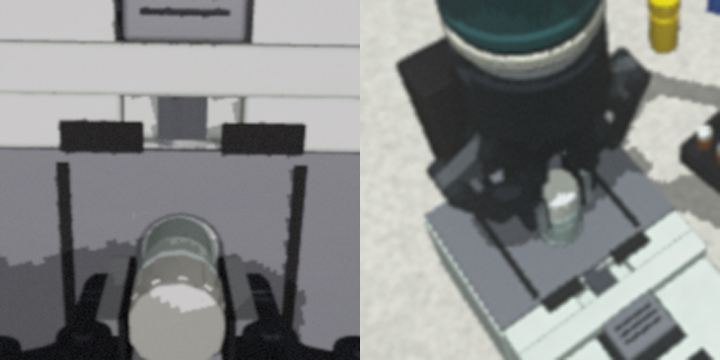

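The cell is inside the bore, with a crescent visible at its front (wrist crop (180,220)). Continue.

Emit:
{"method": "carry_out", "body": {
  "commands": [
    [0.02,0,0,0.001,0,0,0],
    [0.02,0,0,0.002,0,0,0],
    [0.02,0,0,0.003,0,0,0],
    [0.02,0,0,0.004,0,0,0],
    [0.02,0,0,0.005,0,0,0],
    [0.02,0,0,0.006,0,0,0]
  ]
}}

```text
time: 15.52
eef_pos: [0.5085, 0.1419, 0.0882]
eef_rot: [3.142, -0.0, 2.91]
contact_force: [-0.9, 1.8, 1.8]
grip_width: 0.0243
grip_force: 58.9
```

Emit:
{"method": "carry_out", "body": {
  "commands": [
    [0.02,0,0,0.001,0,0,0],
    [0.02,0,0,0.002,0,0,0],
    [0.02,0,0,0.003,0,0,0],
    [0.02,0,0,0.004,0,0,0],
    [0.02,0,0,0.004,0,0,0]
  ]
}}

```text
time: 16.15
eef_pos: [0.5085, 0.1419, 0.084]
eef_rot: [3.142, -0.0, 2.91]
contact_force: [0.5, 1.3, -0.5]
grip_width: 0.0243
grip_force: 58.9
```

Emit:
{"method": "carry_out", "body": {
  "commands": [
    [0.02,0,0,0.001,0,0,0],
    [0.02,0,0,0.002,0,0,0],
    [0.02,0,0,0.002,0,0,0]
  ]
}}

```text
time: 16.52
eef_pos: [0.5085, 0.1419, 0.0822]
eef_rot: [3.142, 0.0, 2.91]
contact_force: [-0.0, 1.9, 1.2]
grip_width: 0.024
grip_force: 58.9
```

Emit:
{"method": "carry_out", "body": {
  "commands": [
    [0.02,0,0,0.0007,0,0,0],
    [0.02,0,0,0.0014,0,0,0],
    [0.02,0,0,0.0014,0,0,0]
  ]
}}

```text
time: 16.9
eef_pos: [0.5085, 0.142, 0.0808]
eef_rot: [3.142, 0.0, 2.91]
contact_force: [-0.3, 0.4, 1.0]
grip_width: 0.024
grip_force: 58.9
```

Emit:
{"method": "carry_out", "body": {
  "commands": [
    [0.02,0,0,0.0007,0,0,0],
    [0.02,0,0,0.0014,0,0,0],
    [0.02,0,0,0.0014,0,0,0]
  ]
}}

```text
time: 17.27
eef_pos: [0.5089, 0.1419, 0.0806]
eef_rot: [3.142, 0.0, 2.91]
contact_force: [-2.4, 0.4, 7.4]
grip_width: 0.0245
grip_force: 59.7
```

Run:
```python
from h import *
f,K,W=snap("wrist");s=arm.observe();print(s["contact_force"],s["wrist_torque"],s["eef_pos"])
M=R.from_euler('xyz',s["eef_rot"]);T=lambda p:proj(K,W,M.apply(p)+s["eef_pos"]).round(1)
print("glass/cap boundary front",T([.0125,0,-.0095]),"cap top ctr",T([0,0,-.0275]),"deck rim front",T([.01325,0,s["eef_pos"][2]-.075]))
save("g.png",np.hstack([cv2.resize(f[130:330,160:360],(400,400),interpolation=2)]))
```

```text
[-2.75003852e+00 -4.47081289e-03  8.05228050e+00] [ 0.15164305  0.48498921 -0.03917469] [0.50883892 0.1419058  0.08058047]
glass/cap boundary front [256.1 239.5] cap top ctr [255.9 286.4] deck rim front [256.2 224.7]
```

View pics/g.png

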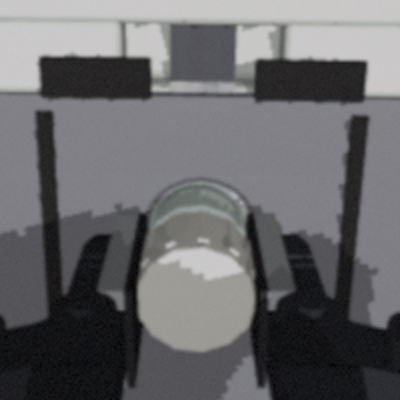

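Emit:
{"method": "carry_out", "body": {
  "commands": [
    [0.02,-0.0003,0,0.0005,0,0,0],
    [0.02,-0.0003,0,0.001,0,0,0],
    [0.02,-0.0003,0,0.001,0,0,0]
  ]
}}

```text
time: 17.7
eef_pos: [0.5094, 0.1418, 0.0805]
eef_rot: [3.142, 0.001, 2.91]
contact_force: [-4.9, 0.6, 13.7]
grip_width: 0.0241
grip_force: 60.2
```

Rigid stop at the expected height: it's home. Relax, open, and retreat up.

Emit:
{"method": "carry_out", "body": {
  "commands": [
    [0.02,0.0005,0,-0.0015,0,0,0],
    [0.04,0.0005,0,-0.0015,0,0,0],
    [0.06,0.0005,0,-0.0015,0,0,0],
    [0.06,0.0005,0,-0.0015,0,0,0],
    [0.06,0.0005,0,-0.0015,0,0,0],
    [0.06,0.0005,0,-0.02,0,0,0],
    [0.06,0.0005,0,-0.05,0,0,0],
    [0.06,0.0005,0,-0.1,0,0,0],
    [0.06,0.0005,0,-0.15,0,0,0],
    [0.06,0.0005,0,-0.19,0,0,0],
    [0.06,0.0005,0,-0.19,0,0,0]
  ]
}}

```text
time: 19.08
eef_pos: [0.5111, 0.1426, 0.2749]
eef_rot: [3.137, 0.01, 2.91]
contact_force: [-0.2, -0.1, 0.3]
grip_width: 0.0599
grip_force: 0.0
```

Run:
```python
from h import *
f,K,W=snap("wrist");s=arm.observe();np.savez("w5.npz",K=K,W=W);cv2.imwrite("pics/w5.png",f[:,:,::-1])
print([(np.round(d["extent"]).tolist(),round(d["conf"],2)) for d in arm.look_for("wrist","sample_center")[:3]])
x=np.array([.973,-.2295])
w=np.array([.5085,.142])
for z in(.107,.075,.140): print(z,proj(K,W,[*w,z]))
to([*w,.27])
f,K,W=snap("side")
print([(np.round(d["extent"]).tolist(),round(d["conf"],2)) for d in arm.look_for("side","sample_center")[:5]],proj(K,W,[*w,.107]),proj(K,W,[*w,.075]))
```

```text
[([89.0, 266.0, 32.0, 38.0], 0.95), ([101.0, 227.0, 38.0, 36.0], 0.92), ([244.0, 150.0, 26.0, 28.0], 0.75)]
0.107 [255.02647402 167.56436385]
0.075 [255.13868736 160.48124218]
0.14 [254.88574261 176.44760069]
pos [0.5085 0.142  0.2697] rot [3.141e+00 2.000e-03 2.910e+00] F [-0.3  0.1 -0.2] t 19.175 | shift [ 0.     -0.     -0.0003] turn [0. 0. 0.]
[([252.0, 186.0, 11.0, 23.0], 0.87), ([209.0, 263.0, 18.0, 22.0], 0.73), ([266.0, 140.0, 11.0, 30.0], 0.65), ([319.0, 145.0, 13.0, 25.0], 0.61), ([314.0, 177.0, 9.0, 18.0], 0.61)] [214.97924407 265.09610482] [216.67565436 274.96670598]
```

The cell sits where a seated one should (wrist extent matches the predicted cap position). Now compute the closing arc.

Run:
```python
from h import *
for t in [1.75,1.63,1.51,1.39,1.27,1.15,1.03,.91,.79,.67,.55,.43,.33,.25,.19,.14,.1,.07,.05,.03,0]:
    x=-.088*np.cos(t)+.042*np.sin(t)+.011; z=.075+.088*np.sin(t)+.042*np.cos(t)
    print(t,"toolx %.4f toolz %.4f"%(.088-x,.154-z))
```

```text
1.75 toolx 0.0200 toolz -0.0001
1.63 toolx 0.0299 toolz -0.0064
1.51 toolx 0.0404 toolz -0.0114
1.39 toolx 0.0515 toolz -0.0151
1.27 toolx 0.0630 toolz -0.0175
1.15 toolx 0.0746 toolz -0.0185
1.03 toolx 0.0863 toolz -0.0181
0.91 toolx 0.0979 toolz -0.0163
0.79 toolx 0.1091 toolz -0.0131
0.67 toolx 0.1199 toolz -0.0086
0.55 toolx 0.1301 toolz -0.0028
0.43 toolx 0.1395 toolz 0.0041
0.33 toolx 0.1466 toolz 0.0108
0.25 toolx 0.1519 toolz 0.0165
0.19 toolx 0.1555 toolz 0.0211
0.14 toolx 0.1583 toolz 0.0251
0.1 toolx 0.1604 toolz 0.0284
0.07 toolx 0.1618 toolz 0.0309
0.05 toolx 0.1628 toolz 0.0327
0.03 toolx 0.1637 toolz 0.0344
0 toolx 0.1650 toolz 0.0370
```

Emit:
{"method": "carry_out", "body": {
  "commands": [
    [0,-0.02,0,0,0,0,0],
    [0,-0.06,0,0,0,0,0],
    [0,-0.1,0,0,0,0,0],
    [0,-0.14,0,0,0,0,0],
    [0,-0.14,0,0.05,0,0,0],
    [0,-0.14,0,0.1,0,0,0],
    [0,-0.14,0,0.116,0,0,0],
    [0,-0.14,0,0.116,0,0,0]
  ]
}}

```text
time: 20.27
eef_pos: [0.6439, 0.1094, 0.1505]
eef_rot: [-3.14, -0.003, 2.91]
contact_force: [-0.3, -0.0, 0.7]
grip_width: 0.0002
grip_force: 0.0
```

Emit:
{"method": "carry_out", "body": {
  "commands": [
    [0,0.01,0,0,0,0,0],
    [0,0.02,0,0,0,0,0],
    [0,0.03,0,-0.0064,0,0,0],
    [0,0.0404,0,-0.0114,0,0,0],
    [0,0.0515,0,-0.0151,0,0,0],
    [0,0.063,0,-0.0175,0,0,0],
    [0,0.0746,0,-0.0185,0,0,0],
    [0,0.0746,0,-0.0185,0,0,0]
  ]
}}

```text
time: 21.28
eef_pos: [0.5709, 0.1271, 0.171]
eef_rot: [-3.141, -0.001, 2.91]
contact_force: [1.9, -0.4, 1.8]
grip_width: 0.0002
grip_force: 0.9
```

Emit:
{"method": "carry_out", "body": {
  "commands": [
    [0,0.0117,0,0.0004,0,0,0],
    [0,0.0233,0,0.0022,0,0,0],
    [0,0.0345,0,0.0054,0,0,0],
    [0,0.0453,0,0.0099,0,0,0],
    [0,0.0555,0,0.0157,0,0,0],
    [0,0.0649,0,0.0226,0,0,0],
    [0,0.0705,0,0.028,0,0,0],
    [0,0.0705,0,0.028,0,0,0]
  ]
}}

```text
time: 22.28
eef_pos: [0.5021, 0.143, 0.142]
eef_rot: [-3.14, -0.002, 2.91]
contact_force: [-1.3, -0.1, 3.7]
grip_width: 0.0001
grip_force: 1.3
```

Emit:
{"method": "carry_out", "body": {
  "commands": [
    [0,0.005,0,0.004,0,0,0],
    [0,0.009,0,0.009,0,0,0],
    [0,0.013,0,0.013,0,0,0],
    [0,0.016,0,0.016,0,0,0],
    [0,0.017,0,0.018,0,0,0],
    [0,0.017,0,0.018,0,0,0]
  ]
}}

```text
time: 23.02
eef_pos: [0.4864, 0.1471, 0.1248]
eef_rot: [-3.141, -0.001, 2.91]
contact_force: [0.1, -0.4, 2.1]
grip_width: 0.0
grip_force: 1.1
```

Emit:
{"method": "carry_out", "body": {
  "commands": [
    [0,0.001,0,0.001,0,0,0],
    [0,0.002,0,0.002,0,0,0],
    [0,0.003,0,0.003,0,0,0],
    [0,0.003,0,0.004,0,0,0],
    [0,0.003,0,0.004,0,0,0]
  ]
}}

```text
time: 23.65
eef_pos: [0.4838, 0.1479, 0.1214]
eef_rot: [3.141, -0.0, 2.91]
contact_force: [-0.5, -1.3, 4.9]
grip_width: 0.0001
grip_force: 2.3
```

Emit:
{"method": "carry_out", "body": {
  "commands": [
    [0,0,0,0.0007,0,0,0],
    [0,0,0,0.0014,0,0,0],
    [0,0,0,0.0021,0,0,0],
    [0,0,0,0.0021,0,0,0]
  ]
}}

```text
time: 24.15
eef_pos: [0.483, 0.1481, 0.1194]
eef_rot: [3.142, -0.002, 2.91]
contact_force: [-3.7, 0.3, 8.1]
grip_width: 0.0005
grip_force: 3.8
```

Emit:
{"method": "carry_out", "body": {
  "commands": [
    [0,0,0,0.0007,0,0,0],
    [0,0,0,0.0014,0,0,0],
    [0,0,0,0.0014,0,0,0]
  ]
}}

```text
time: 24.52
eef_pos: [0.4826, 0.1482, 0.1179]
eef_rot: [3.142, -0.003, 2.91]
contact_force: [-5.2, 0.8, 8.7]
grip_width: 0.0001
grip_force: 3.9
```

Emit:
{"method": "carry_out", "body": {
  "commands": [
    [0,0,0,0.0006,0,0,0],
    [0,0,0,0.0012,0,0,0],
    [0,0,0,0.0012,0,0,0]
  ]
}}

```text
time: 24.9
eef_pos: [0.4825, 0.1482, 0.1173]
eef_rot: [3.142, -0.003, 2.909]
contact_force: [-7.3, 0.4, 12.2]
grip_width: -0.0
grip_force: 6.1
```

Emit:
{"method": "carry_out", "body": {
  "commands": [
    [0,0.0006,0,0.0004,0,0,0],
    [0,0.0008,0,0.0008,0,0,0],
    [0,0.0008,0,0.0008,0,0,0]
  ]
}}

```text
time: 25.28
eef_pos: [0.4823, 0.1483, 0.1169]
eef_rot: [3.141, -0.002, 2.91]
contact_force: [-6.5, 0.1, 13.6]
grip_width: 0.0002
grip_force: 6.6
```

Emit:
{"method": "carry_out", "body": {
  "commands": [
    [0,0.0003,0,0.0004,0,0,0],
    [0,0.0005,0,0.0007,0,0,0],
    [0,0.0005,0,0.0007,0,0,0]
  ]
}}

```text
time: 25.65
eef_pos: [0.4822, 0.1483, 0.1167]
eef_rot: [3.141, -0.001, 2.91]
contact_force: [-5.9, -1.2, 15.7]
grip_width: -0.0
grip_force: 7.7
```

Emit:
{"method": "carry_out", "body": {
  "commands": [
    [0,0.0003,0,0.0004,0,0,0],
    [0,0.0004,0,0.0006,0,0,0],
    [0,0.0004,0,0.0006,0,0,0]
  ]
}}

```text
time: 26.02
eef_pos: [0.4821, 0.1484, 0.1164]
eef_rot: [3.141, -0.001, 2.91]
contact_force: [-6.2, -1.0, 17.2]
grip_width: -0.0001
grip_force: 8.3
```

Run:
```python
from h import *
f,K,W=snap("scene");g,K,W=snap("side");s=arm.observe();print(s["eef_pos"],s["contact_force"])
print([(np.round(d["extent"]).tolist(),round(d["conf"],2)) for d in arm.look_for("side","latch")[:3]],[(np.round(d["extent"]).tolist(),round(d["conf"],2)) for d in arm.look_for("scene","lid")[:3]])
```

```text
[0.48206638 0.14837535 0.11639344] [-6.23412347 -1.31303719 17.39019269]
[([230.0, 297.0, 32.0, 34.0], 0.78)] [([320.0, 136.0, 52.0, 60.0], 0.68), ([162.0, 192.0, 16.0, 20.0], 0.51)]
```

Probably caught; test by backing off.

Emit:
{"method": "carry_out", "body": {
  "commands": [
    [0,0,0,-0.002,0,0,0],
    [0,0,0,-0.004,0,0,0],
    [0,0,0,-0.006,0,0,0],
    [0,0,0,-0.007,0,0,0],
    [0,0,0,-0.007,0,0,0]
  ]
}}

```text
time: 26.85
eef_pos: [0.4821, 0.1481, 0.121]
eef_rot: [-3.141, -0.0, 2.91]
contact_force: [-0.1, 0.5, 0.9]
grip_width: -0.0003
grip_force: 0.0
```

Emit:
{"method": "carry_out", "body": {
  "commands": [
    [0,0,0,-0.03,0,0,0],
    [0,0,0,-0.08,0,0,0],
    [0,0.0,-0.05,-0.11,0,0,0],
    [0,0,-0.11,-0.11,0,0,0],
    [0,0,-0.17,-0.11,0,0,0],
    [0,0,-0.22,-0.11,0,0,0],
    [0,0,-0.27,-0.11,0,0,0],
    [0,0,-0.27,-0.11,0,0,0]
  ]
}}

```text
time: 27.85
eef_pos: [0.4194, -0.1174, 0.2312]
eef_rot: [-3.141, 0.0, 2.904]
contact_force: [-0.2, 0.4, 0.3]
grip_width: -0.0003
grip_force: 0.0
```

Run:
```python
from h import *
for c,n,box in(("scene","a",(120,200,300,385)),("side","b",(228,384,164,316))):
    f,K,W=snap(c);o=cv2.imread(f"pics/{n}.png")[:,:,::-1]
    r0,r1,c0,c1=box;df=np.abs(f.astype(int)-o).max(2)[r0:r1,c0:c1]
    print(c,"changed frac in meter",(df>40).mean(),"bbox",[(v.min(),v.max()) for v in np.where(df>40)] if (df>40).any() else None)
    for l in("lid","latch","standard","beaker","vial_tray"): print(l,[(np.round(d["extent"]).tolist(),round(d["conf"],2)) for d in arm.look_for(c,l)[:2]])
    if c=="side":
        # sub-pixel shift of lid front-left area relative to initial
        A=cv2.cvtColor(o.astype(np.uint8).copy(),7).astype(np.float32);B=cv2.cvtColor(f.copy(),7).astype(np.float32)
        for nm,(a,b,cc,d) in dict(lid=(225,315,170,260),button=(295,335,228,270),disp=(330,384,225,300)).items(): print(nm,cv2.phaseCorrelate(A[a:b,cc:d].copy(),B[a:b,cc:d].copy()))
to([.48,0,.2])
```

```text
scene changed frac in meter 0.01764705882352941 bbox [(np.int64(0), np.int64(7)), (np.int64(41), np.int64(84))]
lid [([154.0, 190.0, 58.0, 65.0], 0.39)]
latch [([338.0, 136.0, 18.0, 5.0], 0.38)]
standard [([162.0, 191.0, 14.0, 18.0], 0.85)]
beaker [([277.0, 242.0, 37.0, 53.0], 0.61)]
vial_tray [([252.0, 154.0, 27.0, 51.0], 0.7), ([154.0, 192.0, 58.0, 65.0], 0.6)]
side changed frac in meter 0.0 bbox None
lid [([177.0, 232.0, 76.0, 80.0], 0.71)]
latch [([315.0, 174.0, 11.0, 18.0], 0.66), ([230.0, 298.0, 30.0, 31.0], 0.61)]
standard [([315.0, 176.0, 12.0, 16.0], 0.57)]
beaker [([184.0, 175.0, 32.0, 40.0], 0.69), ([272.0, 167.0, 63.0, 38.0], 0.23)]
vial_tray [([266.0, 234.0, 57.0, 53.0], 0.65)]
lid ((-0.026721262487882314, 0.006529624704924686), 1.0034646620573822)
button ((0.4940144151081185, 0.021249192804262407), 0.9922863696349992)
disp ((0.5082352414744307, 0.033059623298200336), 1.0147482295095185)
pos [ 0.4203 -0.1142  0.2312] rot [ 3.142 -0.     2.911] F [ 0.4 -0.2  0. ] t 28.45 | shift [-0.032   0.1248  0.0312] turn [0. 0. 0.]
```

The meter looks the same as in its latched starting picture, and the other items have not moved.

```bash
python3 -c "
from workcell import arm
print(arm.finish_job())"
```

```text
the job is handed in; nothing more can be done
None
```

I handed the job in at about 28 s. The tall cell is fully home in the well, the lid is shut and the latch back at rest (meter unchanged from its starting side picture), and the shorter cell, beaker and vial tray have not moved. The one oddity is that I barely felt the ball's grip (0 to 2 N) on the way down, though the cell did stop hard at floor height.

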